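# Lock the air-cleaner hatch

## Task

The hatch in the top of the yellow air-cleaner housing is sprung ajar. With a fingertip in the slot of its big round fastener, push the hatch down until it is closed, and while it is held down turn the fastener a quarter turn clockwise (seen from above) to its stop, so that the hatch stays locked shut when you let go. Lift nothing, do not pull the hatch further open, and leave the things lying around where they are.

Things in the scene. Friction and masses are not known exactly. Their poses are not given: they have to be found in the camera images.
- housing: Yellow air-cleaner housing fixed to the bench, 270 mm (its x) by 300 mm (its y), deck 90 mm high. Origin: centre of its underside; x points from the front (robot side) to the back, y to its left, z up. The hatch fills an opening in its top; left of it is a deck 75 mm wide, behind it one 50 mm wide. A pipe stub 66 mm across sticks out 59 mm on its right.
- hatch (a joint): Opening angle (rad) of the hatch, hinged at its back edge on an axis along the housing's y at (85, -30, 87) mm in the housing frame. 0 = closed, flush with the deck; positive = front edge raised. A spring holds it ajar at about 0.3; closing it takes about 6 N down at the fastener. It can be pressed below flush to a stop at -0.03. Unlocked, it springs up when let go.
- hatch_front (a point): Middle of the hatch's front edge, on its top face. The hatch is a yellow panel 210 mm (front to back) by 206 mm, 6 mm thick; the point's x points to the hinge, 210 mm away, z out of the panel.
- cam (a joint): Angle (rad) of the quarter-turn fastener in the hatch, positive clockwise from above. 0 = unlocked, slot parallel to the hinge; 1.571 = locked, slot front to back, at a solid stop. Starts at 0 to 0.35. Resists with about 0.12 N m and stays where left.
- keeper: Steel catch inside the housing under the hatch (origin as the housing's). From cam angle 0.8 on, a tongue below the fastener passes under it: keep the hatch within 3 mm of flush or lower while turning from 0.8 to the stop. If turned while ajar, the tongue lands on top of the catch and the hatch cannot close until turned back.
- slot (a point): Centre of the slot's floor, on the fastener's axis; y runs along the slot, x across, z out of the hatch. Aluminium disc 106 mm across; the straight slot, 42 mm wide, 20 mm deep, open at both ends, lies between two raised D-shaped halves. Its floor is 4 mm above the hatch's top. Hatch closed: at (-65, -30, 94) mm in the housing frame, 150 mm in front of the hinge axis.
- tape: Bystander, not to be disturbed: cardboard tape roll, 68 mm across, 24 mm high, lying on the bench left of the housing. Origin: centre of its underside
- tin: Bystander, not to be disturbed: tin with a red band, 68 mm across, 85 mm high. Origin: centre of its underside
- sprayer: Bystander, not to be disturbed: white bottle, 60 mm across, 165 mm high. Origin: centre of its underside
- wrench: Bystander, not to be disturbed: steel wrench lying on the bench right of the housing. Origin: middle, at the level it lies on
- driver: Bystander, not to be disturbed: screwdriver lying on the deck at the housing's left, 200 mm long. Origin: middle, at the level it lies on
- jar: Bystander, not to be disturbed: glass jar with steel cap, 38 mm across, 45 mm high, on the deck behind the hatch. Origin: centre of its underside
- mug: Bystander, not to be disturbed: white mug, 76 mm across, 90 mm high. Origin: centre of its underside

How it is judged:
By the outcome, as a careful person would: the job done as asked, in the order asked, and still so for the second after the job is handed in, with the robot touching nothing.
It also fails if it takes over 48 s, if anything falls off the work surface, if the arm or the gripper's body presses on something with over 40 N, if the wrist force passes 120 N, or if a joint passes its speed limit or range.

## Robot

A 6-joint arm with a two-finger parallel gripper is mounted at the origin on the work surface. World frame = base frame: x ahead of the robot, y to its left, z up, the work surface at z = 0. Lengths are in mm, angles in rad, forces in N, time in s.
With the tool pointing down it reaches from about 350 to 925 mm from the base axis. Payload 6.4 kg.
Tool frame: the origin (TCP) lies on the mounting face of the last link; the fingertips stand 199 mm ahead of it and the grasp point (between the pads) lies 180 mm ahead of it; z points along the fingers, y is the direction in which the jaws open and shut (so a half turn about z gives the same grasp; the last joint's range is limited). The gripper opens to 94 mm and grips with 3 to 60 N. Pads are 16 mm wide; open, the fingers measure 119 mm over their backs; the gripper's body (75 mm by 177 mm) begins 78 mm behind the grasp point.
Start: joints at [-1.282, 0.245, 1.558, -0, 1.339, -0.174], TCP at [290.203, -581.634, 404.655] pointing down, gripper open.
Joint ranges: [-3.13, 3.13], [-1.02, 2.26], [0.13, 2.54], [-0.95, 4.09], [0.21, 2.88], [-2.74, 2.74]. Speed limits (rad/s): [2.57, 2.57, 3.14, 3.14, 3.14, 3.14].

## Interface

Orientations are given as a unit quaternion [x, y, z, w].
In Python, from workcell import ctrl, eyes, job_done gives the robot as it stands. The module is installed in compiled form; this text tells all that it offers.
- The arm moves only by the tool jog_arm, never from a script. Its argument "targets" is a list of rows, each an object of numbers: "x", "y", "z": the shift along the tool's x, y, z in mm; "ax", "ay", "az": the turn, a rotation vector about the tool's x, y, z in degrees; "gripper": the opening, from 0 (shut) to 1 (fully open). A call has exactly 10 rows; each row is the pose to reach, as a shift and turn from the pose measured when the call began, along the tool's axes at that moment; what a row does not reach only later rows make up. A row lasts 1/12 s, in which the tool goes at most 41.7 mm and 7.16 degrees, less where a joint would pass 70% of its speed; a pose out of reach is approached as far as the arm can. A call with a gripper value outside its range is refused whole. The fingers move at their own pace and stop on an object; "newtons" is the grip in N (left out, the last holds). Time passes only in rows, so rows that repeat a pose let the fingers close, or fill a call up. It gives the time, the measured TCP pose, the force and the opening at its end, in the units of the state.
- ctrl.get_obs(): the state, without advancing time (a new reading comes with each control period).
- eyes.capture(name): name is "scene" or "top" or "wrist"; returns a dict with "image" (384x512x3 uint8, blue, green, red), "fx", "fy", "cx", "cy" (pixels), "distortion" ([k1, k2, p1, p2, k3] as OpenCV has them; the pictures are not rectified), "cam_to_world" (4x4, takes a point from camera to world coordinates); the wrist camera has in their place "T_tool_cam" (4x4, takes a point from camera to tool coordinates, whose origin is the TCP and whose axes are the flange's). Camera axes: x right, y down, z forward; pixel columns grow to the right and rows downward; lengths in mm; the calibration is good to about 2 mm. A picture is of the moment at which its call begins: read the wrist's pose just before it. There is no depth.
- job_done(): hands the job in, once; it reports no verdict.
The state is a dict: "time": time; "joints": joint angles; "dq": joint speeds; "joint_torque": joint torques, N m; "tcp_pos": TCP position; "ee_rot": TCP orientation; "wrist_force": force on the tool from outside, world axes, zero at the start; "ft_torque": the same for the moment, N m; "gripper_width": opening from 0.0 (shut) to 1.0 (fully open).
Only numpy, scipy, OpenCV 4.12 (cv2) and the standard library are available. Lean on these libraries where they do the work, as an engineer would, in place of code of your own. Each camera call takes 0.05 s, during which the arm holds its last target.

## Working session

There is one attempt and no reset: what is moved stays moved. The work goes in short steps, Python scripts to look and compute and a tool call to move; the robot and the scene stay as the last step left them, time stands still between calls to the robot, and variables do not carry over. Pictures are saved under pics/ and viewed, and the job is handed in when it is done.

Besides the shell and the picture viewer there is one more tool, called as a command line: name --argument value ..., lists and objects as JSON in quotes. jog_arm: Moves the arm, as the interface text tells. Its arguments: {"type":"object","properties":{"targets":{"type":"array"},"newtons":{"type":"number"}},"required":["targets"]}

```bash
mkdir -p pics; cat > h.py <<'E'
import numpy as np, cv2, json
from scipy.spatial.transform import Rotation as R
from workcell import ctrl, eyes, job_done
def save(n,f):
    o=ctrl.get_obs(); c=eyes.capture(n); cv2.imwrite('pics/'+f+'.png',c['image'])
    K=np.array([[c['fx'],0,c['cx']],[0,c['fy'],c['cy']],[0,0,1]]);D=np.array(c['distortion'],float)
    if n=='wrist':
        T=np.eye(4);T[:3,:3]=R.from_quat(o['ee_rot']).as_matrix();T[:3,3]=o['tcp_pos'];T=T@np.array(c['T_tool_cam'])
    else: T=np.array(c['cam_to_world'])
    np.savez('pics/'+f+'.npz',K=K,D=D,T=T)
    return c
def load(f):
    z=np.load('pics/'+f+'.npz'); return z['K'],z['D'],z['T']
def ray(f,uv):
    K,D,T=load(f); p=cv2.undistortPoints(np.array([[uv]],float),K,D)[0,0]
    return T[:3,3],T[:3,:3]@np.array([p[0],p[1],1])
def atz(f,uv,z):
    o,d=ray(f,uv); return o+d*(z-o[2])/d[2]
def proj(f,P):
    K,D,T=load(f); Ti=np.linalg.inv(T)
    return cv2.projectPoints(np.array(P,float).reshape(-1,3),cv2.Rodrigues(Ti[:3,:3])[0],Ti[:3,3],K,D)[0][:,0]
def st():
    o=ctrl.get_obs()
    for k in o: print(k,np.round(o[k],3))
E
python3 -c "
from h import *
for n in ['scene','top','wrist']: save(n,n+'0'); print(n,load(n+'0')[2].round(2).tolist())
st()"
```

```text
scene [[0.42, 0.54, -0.73, 1376.05], [0.91, -0.23, 0.36, -372.99], [0.02, -0.81, -0.59, 722.77], [0.0, 0.0, 0.0, 1.0]]
top [[0.02, -1.0, 0.07, 481.19], [-1.0, -0.02, 0.01, 0.01], [-0.01, -0.07, -1.0, 1345.92], [0.0, 0.0, 0.0, 1.0]]
wrist [[0.45, -0.87, -0.22, 352.94], [-0.9, -0.43, -0.11, -549.72], [-0.0, 0.24, -0.97, 384.94], [0.0, 0.0, 0.0, 1.0]]
time 0.15
joints [-1.282  0.246  1.559  0.     1.339 -0.174]
dq [ 0.001 -0.    -0.004 -0.    -0.002 -0.   ]
joint_torque [ 1.0000e-03 -4.1627e+01 -3.1498e+01  6.9000e-02  3.2000e-02 -0.0000e+00]
tcp_pos [ 290.159 -581.47   403.852]
ee_rot [ 0.973  0.229 -0.    -0.001]
wrist_force [ 0.36  -0.508  0.626]
ft_torque [0.037 0.013 0.007]
gripper_width 1.004
```

View pics/scene0.png

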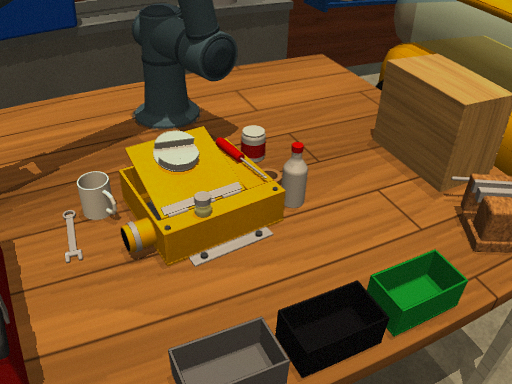

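View pics/top0.png

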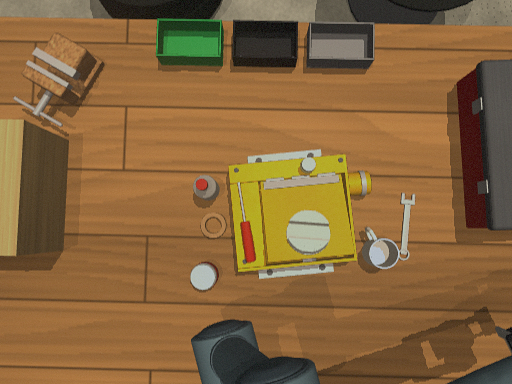

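View pics/wrist0.png

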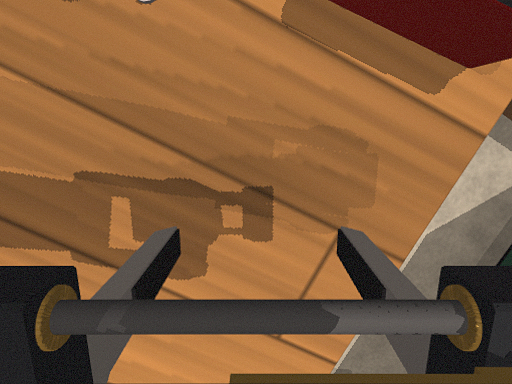

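The scene view shows the hatch ajar with the fastener facing the robot. In the top view the slot, at about (308,234), runs nearly along the image rows. The screwdriver lies on the left deck and the jar at the back. I'll zoom in on the top view.

```bash
python3 -c "
from h import *
i=cv2.imread('pics/top0.png')[140:290,180:380]; cv2.imwrite('pics/topz.png',cv2.resize(i,None,fx=4,fy=4,interpolation=cv2.INTER_CUBIC))
i=cv2.imread('pics/scene0.png')[115:275,70:290]; cv2.imwrite('pics/scz.png',cv2.resize(i,None,fx=3.6,fy=3.6,interpolation=cv2.INTER_CUBIC))
"
```

```text
(no output)
```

View pics/topz.png

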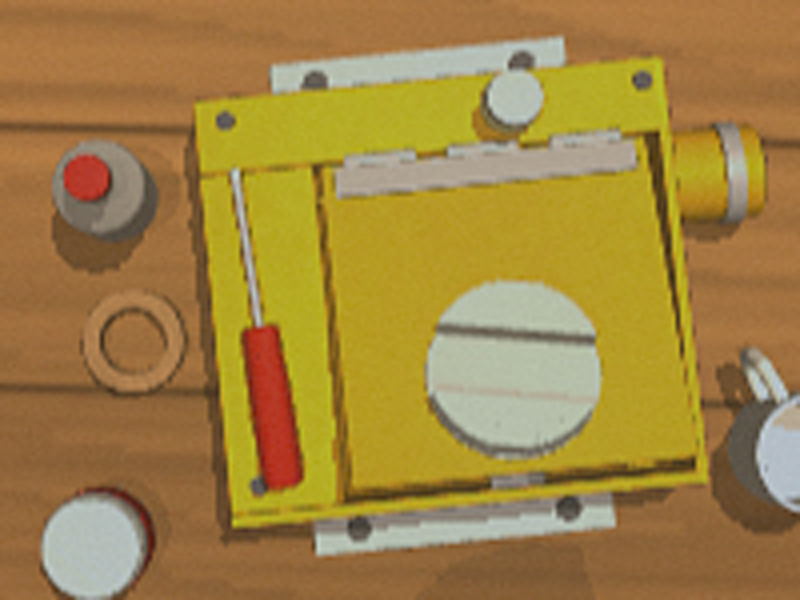

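View pics/scz.png

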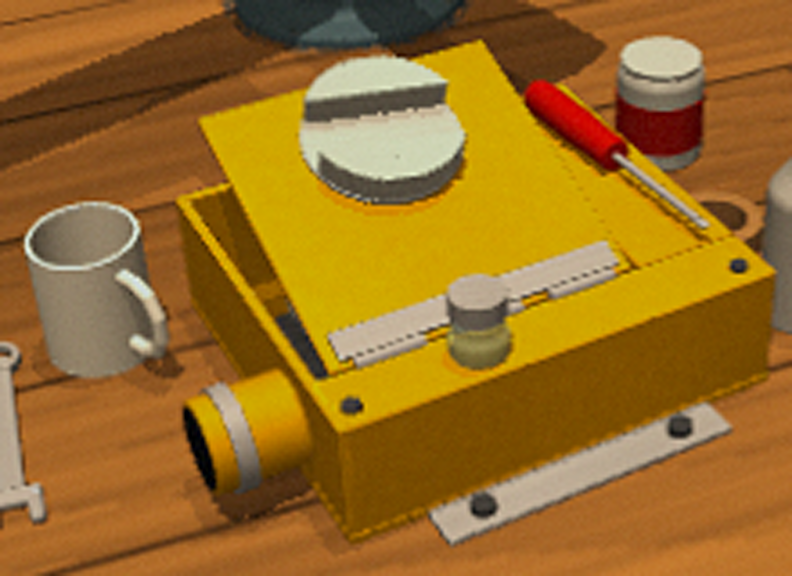

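```bash
cat > fit.py <<'E'
from h import *
from scipy.optimize import least_squares
def z2p(z): return np.array(z)/4+[180-.375,140-.375]
C=np.array([[196,102],[662,58],[707,484],[233,527]])
px=[z2p(c) for c in C]
H=np.array([[135,150],[135,-150],[-135,-150],[-135,150]])
P=np.array([atz('top0',p,90)[:2] for p in px]); 
print(P.round(1), [np.linalg.norm(P[i]-P[(i+1)%4]).round(1) for i in range(4)])
def f(v):
    c,s=np.cos(v[2]),np.sin(v[2]); return (H@np.array([[c,s],[-s,c]])+v[:2]-P).ravel()
r=least_squares(f,[500,-50,0]); v=r.x; print('housing',v.round(3),r.fun.round(1))
def hw(p): # housing->world
    c,s=np.cos(v[2]),np.sin(v[2]); return np.array([v[0]+c*p[0]-s*p[1],v[1]+s*p[0]+c*p[1],p[2]])
def slot(a,h=7,u=(0,0),cam=0): # point on fastener, h above hinge level
    x=-150+u[0]*np.cos(cam)-0*0; 
    ux=u[0]*np.cos(-cam)-u[1]*np.sin(-cam); uy=u[0]*np.sin(-cam)+u[1]*np.cos(-cam)
    x=-150+ux
    return hw([85+x*np.cos(a)+h*np.sin(a), -30+uy, 87-x*np.sin(a)+h*np.cos(a)])
print('slot closed',slot(0).round(1))
# fit angle and cam to rim: disc top ellipse points
for a in (.25,.3,.35):
  print(a,slot(a).round(1))
  for cam in (.15,.2,.25):
    q=[slot(a,27,(21,s*48.6),cam) for s in(1,-1)]+[slot(a,27,(-21,s*48.6),cam) for s in (1,-1)]
    pp=(proj('top0',q)-[180-.375,140-.375])*4
    ps=(proj('scene0',q)-[70-.36,115-.36])*3.6
    print(cam,pp.round(0).tolist(),ps.round(0).tolist())
E
python3 fit.py
```

```text
[[ 638.2   84.9]
 [ 672.7 -209.2]
 [ 405.9 -239.9]
 [ 372.2   54.6]] [np.float64(296.1), np.float64(268.6), np.float64(296.4), np.float64(267.7)]
housing [ 5.22215e+02 -7.74170e+01  1.15000e-01] [ 1.   2.2  0.8 -1.8 -0.6 -2.  -1.2  1.6]
slot closed [ 461.1 -114.7   94. ]
0.25 [ 467.4 -113.9  130.9]
0.15 [[434.0, 335.0], [597.0, 343.0], [431.0, 403.0], [596.0, 412.0]] [[463.0, 135.0], [315.0, 161.0], [443.0, 92.0], [298.0, 116.0]]
0.2 [[436.0, 331.0], [599.0, 347.0], [430.0, 399.0], [594.0, 416.0]] [[462.0, 138.0], [313.0, 159.0], [445.0, 94.0], [299.0, 113.0]]
0.25 [[439.0, 327.0], [600.0, 352.0], [428.0, 395.0], [592.0, 420.0]] [[461.0, 141.0], [310.0, 156.0], [448.0, 96.0], [300.0, 110.0]]
0.3 [ 469.8 -113.7  138. ]
0.15 [[434.0, 330.0], [598.0, 338.0], [431.0, 397.0], [597.0, 406.0]] [[464.0, 130.0], [316.0, 155.0], [445.0, 84.0], [299.0, 107.0]]
0.2 [[436.0, 326.0], [600.0, 342.0], [430.0, 393.0], [595.0, 410.0]] [[464.0, 133.0], [314.0, 153.0], [447.0, 86.0], [300.0, 104.0]]
0.25 [[439.0, 322.0], [601.0, 346.0], [429.0, 389.0], [593.0, 414.0]] [[463.0, 136.0], [311.0, 150.0], [450.0, 89.0], [301.0, 101.0]]
0.35 [ 472.5 -113.3  145. ]
0.15 [[434.0, 324.0], [599.0, 332.0], [431.0, 391.0], [598.0, 399.0]] [[466.0, 125.0], [318.0, 150.0], [447.0, 77.0], [301.0, 99.0]]
0.2 [[436.0, 320.0], [600.0, 336.0], [430.0, 387.0], [596.0, 403.0]] [[466.0, 129.0], [315.0, 147.0], [450.0, 79.0], [301.0, 96.0]]
0.25 [[439.0, 317.0], [602.0, 340.0], [429.0, 383.0], [594.0, 407.0]] [[465.0, 132.0], [313.0, 144.0], [452.0, 82.0], [302.0, 93.0]]
```

jog_arm --targets '[{"x": 30, "y": -27.5, "az": -7, "gripper": 0.68}, {"x": 60, "y": -55, "az": -14, "gripper": 0.68}, {"x": 90, "y": -82.5, "az": -21, "gripper": 0.68}, {"x": 120, "y": -110, "az": -28, "gripper": 0.68}, {"x": 150, "y": -137.5, "az": -35, "gripper": 0.68}, {"x": 180, "y": -165, "az": -42, "gripper": 0.68}, {"x": 210, "y": -192.5, "az": -49, "gripper": 0.68}, {"x": 240, "y": -220, "az": -56, "gripper": 0.68}, {"x": 270, "y": -247.5, "az": -63, "gripper": 0.68}, {"x": 300, "y": -275, "az": -70, "gripper": 0.68}]'

```text
invalid input at $.targets[0]: expected keys x, y, z, ax, ay, az, gripper
```

```bash
cat > go.py <<'E'
from h import *
import sys
# target tip x y z , jaw y angle deg
x,y,z,ang=map(float,sys.argv[1:5])
o=ctrl.get_obs(); Rm=R.from_quat(o['ee_rot']).as_matrix()
tip=np.array(o['tcp_pos'])+Rm@[0,0,199]
cur=np.degrees(np.arctan2(Rm[1,1],Rm[0,1]))
print('t',o['time'],'tip',tip.round(1),'yang',cur.round(1),'j',np.round(o['joints'],2),'F',np.round(o['wrist_force'],1),'T',np.round(o['ft_torque'],2),'g',round(o['gripper_width'],3))
print('tool z',Rm[:,2].round(3))
# orientation goal: pointing down with y at ang
a=np.radians(ang); yv=np.array([np.cos(a),np.sin(a),0]); zv=np.array([0,0,-1]); G=np.stack([np.cross(yv,zv),yv,zv],1)
rv=np.degrees(R.from_matrix(Rm.T@G).as_rotvec())
tcp=np.array([x,y,z])+[0,0,199]
print('shift',(Rm.T@(tcp-o['tcp_pos'])).round(1),'rotvec',rv.round(1))
E
python3 go.py 470 -114 203 86
```

```text
t 0.15 tip [ 290.1 -581.2  204.9] yang -63.5 j [-1.28  0.25  1.56  0.    1.34 -0.17] F [ 0.4 -0.5  0.6] T [0.04 0.01 0.01] g 1.004
tool z [-0.     0.001 -1.   ]
shift [ 369.6 -338.     2.4] rotvec [-0.000e+00 -1.000e-01 -1.495e+02]
```

jog_arm --targets '[{"x": 30, "y": -27.5, "z": 0, "ax": 0, "ay": 0, "az": -7, "gripper": 0.68}, {"x": 60, "y": -55, "z": 0, "ax": 0, "ay": 0, "az": -14, "gripper": 0.68}, {"x": 90, "y": -82.5, "z": 0, "ax": 0, "ay": 0, "az": -21, "gripper": 0.68}, {"x": 120, "y": -110, "z": 0, "ax": 0, "ay": 0, "az": -28, "gripper": 0.68}, {"x": 150, "y": -137.5, "z": 0, "ax": 0, "ay": 0, "az": -35, "gripper": 0.68}, {"x": 180, "y": -165, "z": 0, "ax": 0, "ay": 0, "az": -42, "gripper": 0.68}, {"x": 210, "y": -192.5, "z": 0, "ax": 0, "ay": 0, "az": -49, "gripper": 0.68}, {"x": 240, "y": -220, "z": 0, "ax": 0, "ay": 0, "az": -56, "gripper": 0.68}, {"x": 270, "y": -247.5, "z": 0, "ax": 0, "ay": 0, "az": -63, "gripper": 0.68}, {"x": 300, "y": -275, "z": 0, "ax": 0, "ay": 0, "az": -70, "gripper": 0.68}]'

```text
time: 0.98
tcp_pos: [435.9, -199.4, 404.2]
ee_rot: [0.664, 0.748, 0.0, -0.001]
wrist_force: [0.8, -0.5, 0.1]
gripper_width: 0.677
```

```bash
python3 go.py 470 -114 203 86
```

```text
t 0.9833 tip [ 435.9 -199.2  205.2] yang 6.8 j [-0.67 -0.17  1.98  0.    1.33 -0.79] F [ 0.8 -0.5  0.1] T [-0.01 -0.12 -0.03] g 0.677
tool z [-0.     0.001 -1.   ]
shift [80.8 44.   2.3] rotvec [  0.1  -0.1 -79.2]
```

jog_arm --targets '[{"x": 16, "y": 9, "z": 0, "ax": 0, "ay": 0, "az": -7, "gripper": 0.68}, {"x": 32, "y": 18, "z": 0, "ax": 0, "ay": 0, "az": -14, "gripper": 0.68}, {"x": 48, "y": 27, "z": 0, "ax": 0, "ay": 0, "az": -21, "gripper": 0.68}, {"x": 64, "y": 35, "z": 0, "ax": 0, "ay": 0, "az": -28, "gripper": 0.68}, {"x": 81, "y": 44, "z": 0, "ax": 0, "ay": 0, "az": -35, "gripper": 0.68}, {"x": 81, "y": 44, "z": 0, "ax": 0, "ay": 0, "az": -42, "gripper": 0.68}, {"x": 81, "y": 44, "z": 0, "ax": 0, "ay": 0, "az": -49, "gripper": 0.68}, {"x": 81, "y": 44, "z": 0, "ax": 0, "ay": 0, "az": -56, "gripper": 0.68}, {"x": 81, "y": 44, "z": 0, "ax": 0, "ay": 0, "az": -63, "gripper": 0.68}, {"x": 81, "y": 44, "z": 0, "ax": 0, "ay": 0, "az": -70, "gripper": 0.68}]'

```text
time: 1.82
tcp_pos: [469.9, -113.6, 404.0]
ee_rot: [0.111, 0.994, 0.001, -0.0]
wrist_force: [1.0, -0.5, 0.4]
gripper_width: 0.682
```

```bash
python3 go.py 470 -114 203 86; python3 -c "
from h import *
save('wrist','w1');save('scene','s1')
K,D,T=load('w1')
from fit import slot
for cam in(.2,): 
  q=[slot(.3,27,(21,48.6),cam),slot(.3,27,(21,-48.6),cam),slot(.3,27,(-21,48.6),cam),slot(.3,27,(-21,-48.6),cam),slot(.3)]
  p=proj('w1',q);print(p.round(0).tolist())
i=cv2.imread('pics/w1.png')
for a in p: cv2.circle(i,tuple(int(round(t)) for t in a),3,(0,0,255),1)
cv2.imwrite('pics/w1b.png',i)
i=cv2.imread('pics/s1.png')[60:260,70:290]; cv2.imwrite('pics/s1z.png',cv2.resize(i,None,fx=3,fy=3,interpolation=cv2.INTER_CUBIC))
" | tail -1
```

```text
t 1.8167 tip [ 469.7 -113.3  205. ] yang 77.2 j [-0.47 -0.16  1.97  0.    1.33 -1.82] F [ 1.  -0.5  0.4] T [ 0.   -0.15  0.01] g 0.682
tool z [-0.001  0.002 -1.   ]
shift [-0.2 -0.3  2. ] rotvec [ 0.1 -0.1 -8.8]
[[324.0, 236.0], [202.0, 256.0], [323.0, 190.0], [189.0, 212.0], [257.0, 211.0]]
```

View pics/w1b.png

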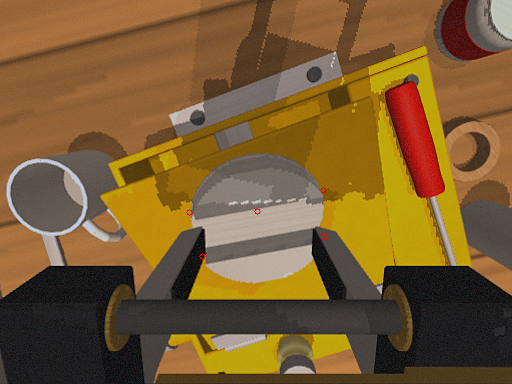

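View pics/s1z.png

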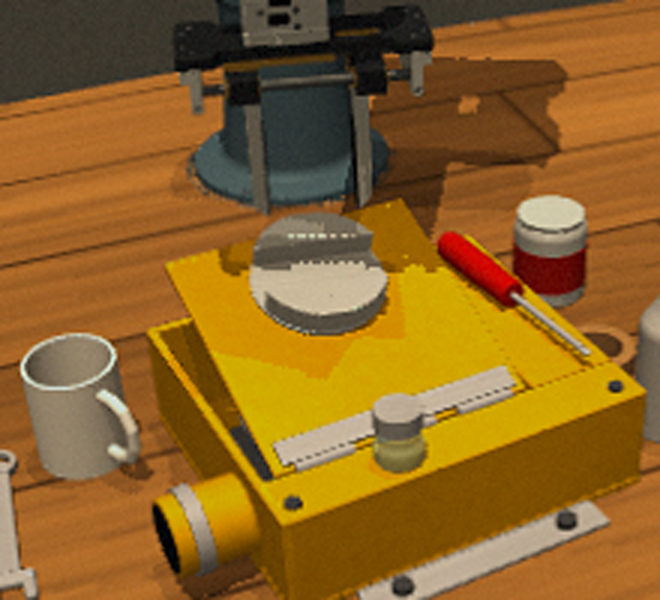

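The predicted slot points match the wrist view: slot centre about (257,211), with the fingers centred on it. Next I'll align and descend to just above the floor.

jog_arm --targets '[{"x": 0, "y": 0, "z": 0, "ax": 0, "ay": 0, "az": -7, "gripper": 0.68}, {"x": 0, "y": 0, "z": 0, "ax": 0, "ay": 0, "az": -9, "gripper": 0.68}, {"x": 0, "y": 0, "z": 8, "ax": 0, "ay": 0, "az": -9, "gripper": 0.68}, {"x": 0, "y": 0, "z": 16, "ax": 0, "ay": 0, "az": -9, "gripper": 0.68}, {"x": 0, "y": 0, "z": 24, "ax": 0, "ay": 0, "az": -9, "gripper": 0.68}, {"x": 0, "y": 0, "z": 32, "ax": 0, "ay": 0, "az": -9, "gripper": 0.68}, {"x": 0, "y": 0, "z": 40, "ax": 0, "ay": 0, "az": -9, "gripper": 0.68}, {"x": 0, "y": 0, "z": 48, "ax": 0, "ay": 0, "az": -9, "gripper": 0.68}, {"x": 0, "y": 0, "z": 53, "ax": 0, "ay": 0, "az": -9, "gripper": 0.68}, {"x": 0, "y": 0, "z": 53, "ax": 0, "ay": 0, "az": -9, "gripper": 0.68}]'

```text
time: 2.75
tcp_pos: [469.6, -113.5, 349.5]
ee_rot: [0.037, 0.999, 0.001, -0.001]
wrist_force: [0.5, -0.0, 0.1]
gripper_width: 0.675
```

```bash
python3 go.py 461 -115 92 86; python3 -c "
from h import *
save('wrist','w2');save('scene','s2')
i=cv2.imread('pics/s2.png')[60:260,70:290]; cv2.imwrite('pics/s2z.png',cv2.resize(i,None,fx=3,fy=3,interpolation=cv2.INTER_CUBIC))
" | tail -1
```

```text
t 2.75 tip [ 469.  -113.   150.5] yang 85.8 j [-0.47 -0.09  2.02  0.    1.22 -1.97] F [ 0.5 -0.   0.1] T [ 0.1  -0.23  0.02] g 0.675
tool z [-0.003  0.003 -1.   ]
shift [ 8.3 -2.3 58.5] rotvec [ 0.1 -0.2 -0.2]
```

View pics/w2.png

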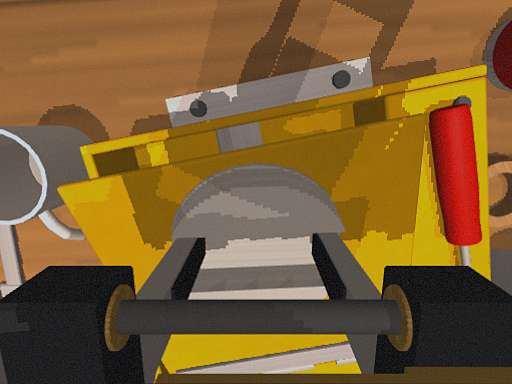

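View pics/s2z.png

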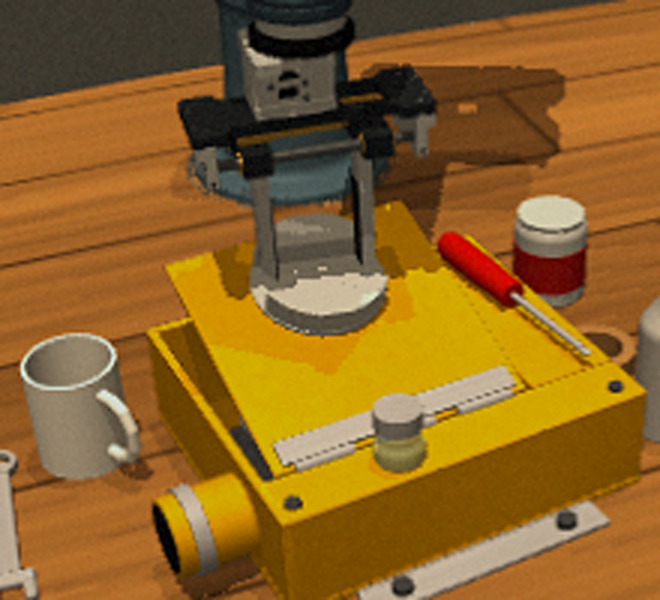

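jog_arm --targets '[{"x": 0, "y": 0, "z": 5, "ax": 0, "ay": 0, "az": 0, "gripper": 0.68}, {"x": 0, "y": 0, "z": 10, "ax": 0, "ay": 0, "az": 0, "gripper": 0.68}, {"x": 0.5, "y": 0, "z": 15, "ax": 0, "ay": 0, "az": 0, "gripper": 0.68}, {"x": 2, "y": -0.5, "z": 20, "ax": 0, "ay": 0, "az": 0, "gripper": 0.68}, {"x": 3.5, "y": -1, "z": 25, "ax": 0, "ay": 0, "az": 0, "gripper": 0.68}, {"x": 4.5, "y": -1, "z": 30, "ax": 0, "ay": 0, "az": 0, "gripper": 0.68}, {"x": 5.5, "y": -1.5, "z": 35, "ax": 0, "ay": 0, "az": 0, "gripper": 0.68}, {"x": 6, "y": -2, "z": 40, "ax": 0, "ay": 0, "az": 0, "gripper": 0.68}, {"x": 7, "y": -2, "z": 45, "ax": 0, "ay": 0, "az": 0, "gripper": 0.68}, {"x": 7, "y": -2, "z": 45, "ax": 0, "ay": 0, "az": 0, "gripper": 0.68}]'

```text
time: 3.68
tcp_pos: [462.6, -115.0, 305.1]
ee_rot: [0.037, 0.999, 0.001, -0.0]
wrist_force: [1.2, 1.1, 4.7]
gripper_width: 0.68
```

```bash
python3 go.py 461 -115 92 86; python3 -c "
from h import *
save('scene','s3')
i=cv2.imread('pics/s3.png')[60:260,70:290]; cv2.imwrite('pics/s3z.png',cv2.resize(i,None,fx=3,fy=3,interpolation=cv2.INTER_CUBIC))
" | tail -1
```

```text
t 3.6833 tip [ 462.4 -114.5  106.1] yang 85.8 j [-0.48 -0.05  2.07  0.    1.12 -1.98] F [1.2 1.1 4.7] T [ 0.26 -0.45  0.02] g 0.68
tool z [-0.001  0.002 -1.   ]
shift [ 1.6 -0.2 14.1] rotvec [ 0.1 -0.1 -0.2]
```

View pics/s3z.png

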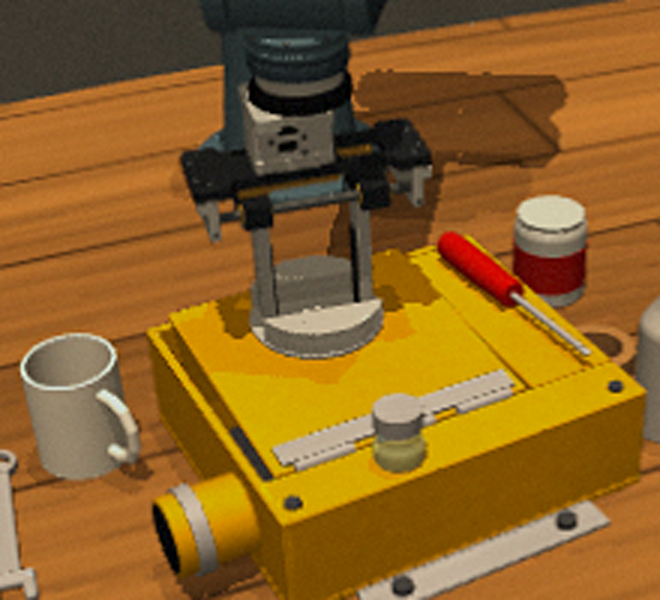

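The hatch is going down at 4.7 N, with the fingertips on the slot floor. I'll press the rest of the way.

jog_arm --targets '[{"x": 0.5, "y": 0, "z": 3, "ax": 0, "ay": 0, "az": 0, "gripper": 0.68}, {"x": 1, "y": 0, "z": 6, "ax": 0, "ay": 0, "az": 0, "gripper": 0.68}, {"x": 1, "y": 0, "z": 9, "ax": 0, "ay": 0, "az": 0, "gripper": 0.68}, {"x": 1.5, "y": 0, "z": 11, "ax": 0, "ay": 0, "az": 0, "gripper": 0.68}, {"x": 1.5, "y": 0, "z": 12, "ax": 0, "ay": 0, "az": 0, "gripper": 0.68}, {"x": 1.5, "y": 0, "z": 13, "ax": 0, "ay": 0, "az": 0, "gripper": 0.68}, {"x": 1.5, "y": 0, "z": 14, "ax": 0, "ay": 0, "az": 0, "gripper": 0.68}, {"x": 1.5, "y": 0, "z": 14, "ax": 0, "ay": 0, "az": 0, "gripper": 0.68}, {"x": 1.5, "y": 0, "z": 14, "ax": 0, "ay": 0, "az": 0, "gripper": 0.68}, {"x": 1.5, "y": 0, "z": 14, "ax": 0, "ay": 0, "az": 0, "gripper": 0.68}]'

```text
time: 4.57
tcp_pos: [461.5, -114.9, 292.3]
ee_rot: [0.037, 0.999, 0.001, -0.0]
wrist_force: [0.4, 1.2, 6.4]
gripper_width: 0.681
```

```bash
python3 go.py 461 -115 92 86; python3 -c "
from h import *
save('wrist','w4');save('scene','s4')
i=cv2.imread('pics/s4.png')[60:260,70:290]; cv2.imwrite('pics/s4z.png',cv2.resize(i,None,fx=3,fy=3,interpolation=cv2.INTER_CUBIC))
" | tail -1
```

```text
t 4.5667 tip [ 461.5 -114.6   93.3] yang 85.8 j [-0.48 -0.03  2.08  0.    1.09 -1.98] F [0.4 1.2 6.4] T [ 0.35 -0.26  0.1 ] g 0.681
tool z [-0.     0.002 -1.   ]
shift [ 0.5 -0.1  1.3] rotvec [ 0.1 -0.  -0.2]
```

View pics/s4z.png

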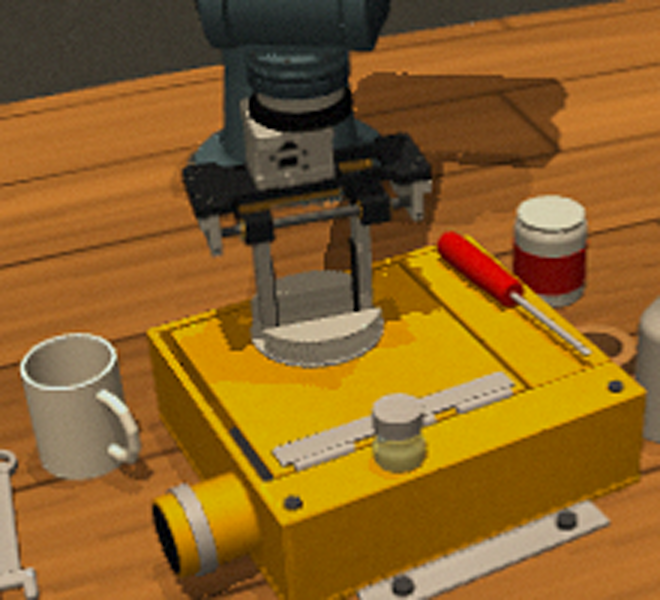

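View pics/w4.png

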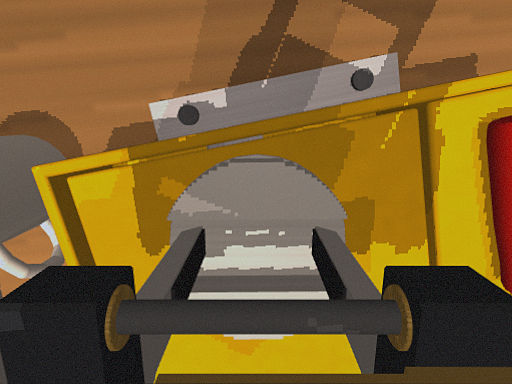

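jog_arm --targets '[{"x": 0.5, "y": 0, "z": 1.5, "ax": 0, "ay": 0, "az": 0, "gripper": 0.68}, {"x": 0.5, "y": 0, "z": 3, "ax": 0, "ay": 0, "az": 4, "gripper": 0.68}, {"x": 0.5, "y": 0, "z": 3, "ax": 0, "ay": 0, "az": 8, "gripper": 0.68}, {"x": 0.5, "y": 0, "z": 3, "ax": 0, "ay": 0, "az": 12, "gripper": 0.68}, {"x": 0.5, "y": 0, "z": 3, "ax": 0, "ay": 0, "az": 16, "gripper": 0.68}, {"x": 0.5, "y": 0, "z": 3, "ax": 0, "ay": 0, "az": 20, "gripper": 0.68}, {"x": 0.5, "y": 0, "z": 3, "ax": 0, "ay": 0, "az": 24, "gripper": 0.68}, {"x": 0.5, "y": 0, "z": 3, "ax": 0, "ay": 0, "az": 28, "gripper": 0.68}, {"x": 0.5, "y": 0, "z": 3, "ax": 0, "ay": 0, "az": 30, "gripper": 0.68}, {"x": 0.5, "y": 0, "z": 3, "ax": 0, "ay": 0, "az": 30, "gripper": 0.68}]'

```text
time: 5.5
tcp_pos: [461.1, -114.5, 289.9]
ee_rot: [0.295, 0.956, 0.002, -0.001]
wrist_force: [-0.7, 4.1, 7.6]
gripper_width: 0.684
```

```bash
python3 go.py 461 -115 91 -40; python3 -c "
from h import *
save('scene','s5')
i=cv2.imread('pics/s5.png')[60:260,70:290]; cv2.imwrite('pics/s5z.png',cv2.resize(i,None,fx=3,fy=3,interpolation=cv2.INTER_CUBIC))
" | tail -1
```

```text
t 5.5 tip [ 461.1 -113.8   90.9] yang 55.7 j [-0.48 -0.03  2.08  0.    1.09 -1.46] F [-0.7  4.1  7.6] T [ 1.05 -0.17  0.18] g 0.684
tool z [-0.     0.004 -1.   ]
shift [-0.2 -0.4 -0.1] rotvec [ 0.  -0.2 95.7]
```

View pics/s5z.png

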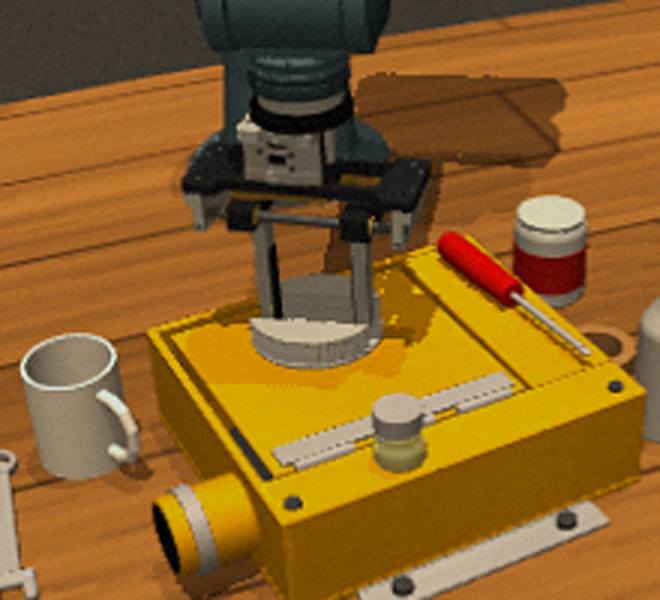

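jog_arm --targets '[{"x": 0, "y": -0.5, "z": 0.5, "ax": 0, "ay": 0, "az": 4, "gripper": 0.68}, {"x": 0, "y": -0.5, "z": 0.5, "ax": 0, "ay": 0, "az": 8, "gripper": 0.68}, {"x": 0, "y": -0.5, "z": 0.5, "ax": 0, "ay": 0, "az": 12, "gripper": 0.68}, {"x": 0, "y": -0.5, "z": 0.5, "ax": 0, "ay": 0, "az": 16, "gripper": 0.68}, {"x": 0, "y": -0.5, "z": 0.5, "ax": 0, "ay": 0, "az": 20, "gripper": 0.68}, {"x": 0, "y": -0.5, "z": 0.5, "ax": 0, "ay": 0, "az": 24, "gripper": 0.68}, {"x": 0, "y": -0.5, "z": 0.5, "ax": 0, "ay": 0, "az": 28, "gripper": 0.68}, {"x": 0, "y": -0.5, "z": 0.5, "ax": 0, "ay": 0, "az": 32, "gripper": 0.68}, {"x": 0, "y": -0.5, "z": 0.5, "ax": 0, "ay": 0, "az": 36, "gripper": 0.68}, {"x": 0, "y": -0.5, "z": 0.5, "ax": 0, "ay": 0, "az": 40, "gripper": 0.68}]'

```text
time: 6.38
tcp_pos: [461.6, -114.6, 290.6]
ee_rot: [0.605, 0.796, 0.003, -0.0]
wrist_force: [1.6, 4.5, 8.2]
gripper_width: 0.682
```

```bash
python3 go.py 461 -115 91 -15; python3 -c "
from h import *
save('wrist','w6');save('scene','s6')
i=cv2.imread('pics/s6.png')[60:260,70:290]; cv2.imwrite('pics/s6z.png',cv2.resize(i,None,fx=3,fy=3,interpolation=cv2.INTER_CUBIC))
" | tail -1
```

```text
t 6.3833 tip [ 462.3 -113.6   91.6] yang 15.6 j [-0.48 -0.03  2.08  0.01  1.09 -0.76] F [1.6 4.5 8.2] T [ 1.13 -0.73  0.22] g 0.682
tool z [ 0.003  0.005 -1.   ]
shift [-0.2 -0.7  0.6] rotvec [ 0.2 -0.3 30.6]
```

View pics/s6z.png

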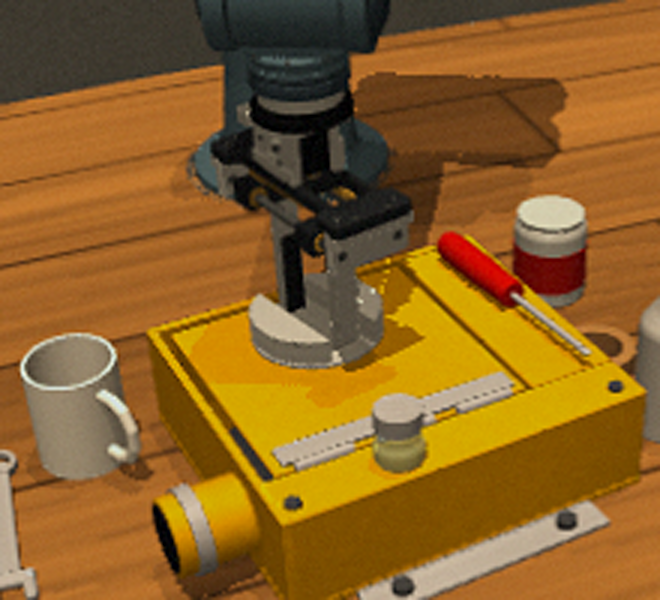

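View pics/w6.png

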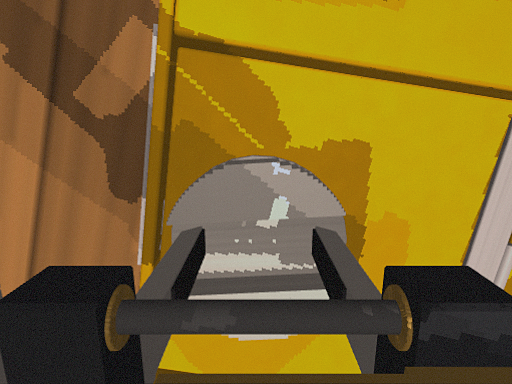

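jog_arm --targets '[{"x": 0, "y": -0.7, "z": 0.5, "ax": 0, "ay": 0, "az": 4, "gripper": 0.68}, {"x": 0, "y": -0.7, "z": 0.5, "ax": 0, "ay": 0, "az": 8, "gripper": 0.68}, {"x": 0, "y": -0.7, "z": 0.5, "ax": 0, "ay": 0, "az": 12, "gripper": 0.68}, {"x": 0, "y": -0.7, "z": 0.5, "ax": 0, "ay": 0, "az": 15, "gripper": 0.68}, {"x": 0, "y": -0.7, "z": 0.5, "ax": 0, "ay": 0, "az": 18, "gripper": 0.68}, {"x": 0, "y": -0.7, "z": 0.5, "ax": 0, "ay": 0, "az": 20, "gripper": 0.68}, {"x": 0, "y": -0.7, "z": 0.5, "ax": 0, "ay": 0, "az": 22, "gripper": 0.68}, {"x": 0, "y": -0.7, "z": 0.5, "ax": 0, "ay": 0, "az": 23, "gripper": 0.68}, {"x": 0, "y": -0.7, "z": 0.5, "ax": 0, "ay": 0, "az": 24, "gripper": 0.68}, {"x": 0, "y": -0.7, "z": 0.5, "ax": 0, "ay": 0, "az": 24, "gripper": 0.68}]'

```text
time: 7.32
tcp_pos: [461.4, -115.1, 291.3]
ee_rot: [0.756, 0.654, 0.003, 0.0]
wrist_force: [-0.5, 1.7, 8.5]
gripper_width: 0.679
```

```bash
python3 go.py 461 -115 91 -15
```

```text
t 7.3167 tip [ 462.3 -114.5   92.3] yang -8.3 j [-0.48 -0.03  2.08  0.01  1.09 -0.34] F [-0.5  1.7  8.5] T [ 0.2  -0.14  0.34] g 0.679
tool z [ 0.005  0.003 -1.   ]
shift [ 0.1 -0.4  1.3] rotvec [ 0.2 -0.2  6.7]
```

jog_arm --targets '[{"x": 0, "y": -0.5, "z": 1, "ax": 0, "ay": 0, "az": 1, "gripper": 0.68}, {"x": 0, "y": -0.5, "z": 1.5, "ax": 0, "ay": 0, "az": 2, "gripper": 0.68}, {"x": 0, "y": -0.5, "z": 1.5, "ax": 0, "ay": 0, "az": 3, "gripper": 0.68}, {"x": 0, "y": -0.5, "z": 1.5, "ax": 0, "ay": 0, "az": 4, "gripper": 0.68}, {"x": 0, "y": -0.5, "z": 1.5, "ax": 0, "ay": 0, "az": 5, "gripper": 0.68}, {"x": 0, "y": -0.5, "z": 1.5, "ax": 0, "ay": 0, "az": 6, "gripper": 0.68}, {"x": 0, "y": -0.5, "z": 1.5, "ax": 0, "ay": 0, "az": 7, "gripper": 0.68}, {"x": 0, "y": -0.5, "z": 1.5, "ax": 0, "ay": 0, "az": 8, "gripper": 0.68}, {"x": 0, "y": -0.5, "z": 1.5, "ax": 0, "ay": 0, "az": 8, "gripper": 0.68}, {"x": 0, "y": -0.5, "z": 1.5, "ax": 0, "ay": 0, "az": 8, "gripper": 0.68}]'

```text
time: 8.15
tcp_pos: [461.7, -114.4, 291.1]
ee_rot: [0.792, 0.611, 0.0, 0.003]
wrist_force: [0.8, 1.6, 7.5]
gripper_width: 0.679
```

```bash
python3 go.py 461 -115 91 -25; python3 -c "
from h import *
save('wrist','w7');save('scene','s7')
i=cv2.imread('pics/s7.png')[60:260,70:290]; cv2.imwrite('pics/s7z.png',cv2.resize(i,None,fx=3,fy=3,interpolation=cv2.INTER_CUBIC))
" | tail -1
```

```text
t 8.15 tip [ 462.5 -115.3   92.1] yang -14.7 j [-0.48 -0.03  2.08 -0.    1.09 -0.22] F [0.8 1.6 7.5] T [ 0.41 -0.47  7.59] g 0.679
tool z [ 0.004 -0.004 -1.   ]
shift [-0.7 -0.5  1.1] rotvec [ 0.3  0.2 10.3]
```

View pics/s7z.png

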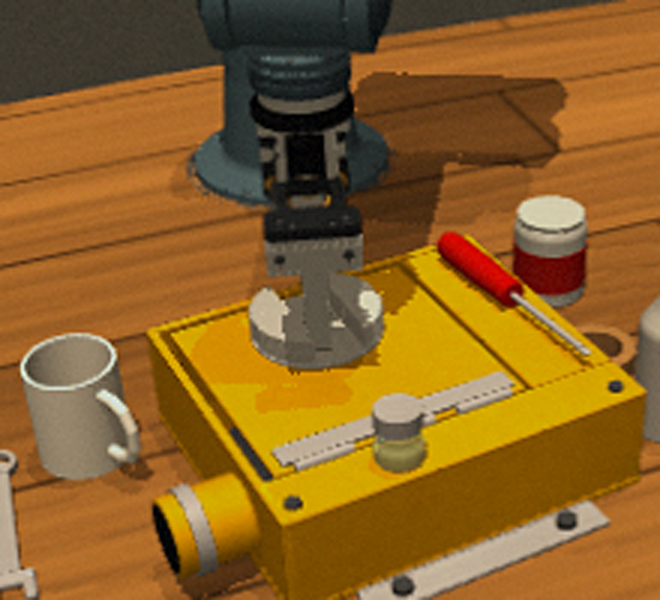

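View pics/w7.png

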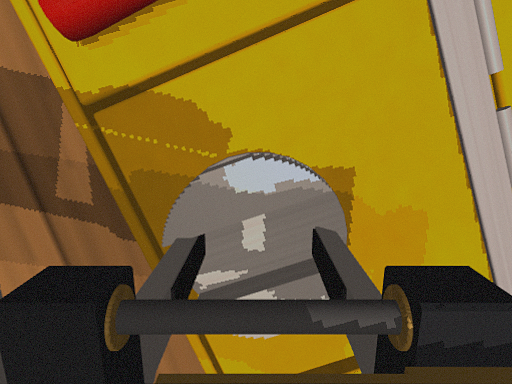

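The moment jumped to 7.6 N m at jaw angle -14.7°, so it is at the solid stop. I'll relieve the turn, then lift straight out.

jog_arm --targets '[{"x": 0, "y": 0, "z": 0.5, "ax": 0, "ay": 0, "az": -4, "gripper": 0.68}, {"x": 0, "y": 0, "z": 0, "ax": 0, "ay": 0, "az": -8, "gripper": 0.68}, {"x": 0, "y": 0, "z": 0, "ax": 0, "ay": 0, "az": -12, "gripper": 0.68}, {"x": 0, "y": 0, "z": 0, "ax": 0, "ay": 0, "az": -16, "gripper": 0.68}, {"x": 0, "y": 0, "z": -2, "ax": 0, "ay": 0, "az": -18, "gripper": 0.68}, {"x": 0, "y": 0, "z": -5, "ax": 0, "ay": 0, "az": -18, "gripper": 0.68}, {"x": 0, "y": 0, "z": -10, "ax": 0, "ay": 0, "az": -18, "gripper": 0.68}, {"x": 0, "y": 0, "z": -15, "ax": 0, "ay": 0, "az": -18, "gripper": 0.68}, {"x": 0, "y": 0, "z": -20, "ax": 0, "ay": 0, "az": -18, "gripper": 0.68}, {"x": 0, "y": 0, "z": -20, "ax": 0, "ay": 0, "az": -18, "gripper": 0.68}]'

```text
time: 9.08
tcp_pos: [461.9, -114.4, 312.2]
ee_rot: [0.686, 0.727, -0.0, 0.004]
wrist_force: [-0.2, 1.2, 0.3]
gripper_width: 0.682
```

```bash
python3 go.py 461 -115 200 7
```

```text
t 9.0833 tip [ 462.9 -115.5  113.2] yang 3.3 j [-0.48 -0.06  2.07 -0.    1.13 -0.54] F [-0.2  1.2  0.3] T [-0.04 -0.08  0.03] g 0.682
tool z [ 0.005 -0.005 -1.   ]
shift [ -1.   -0.5 -86.8] rotvec [ 0.3  0.3 -3.7]
```

jog_arm --targets '[{"x": 0, "y": 0, "z": -10, "ax": 0, "ay": 0, "az": 0, "gripper": 0.68}, {"x": 0, "y": 0, "z": -25, "ax": 0, "ay": 0, "az": 0, "gripper": 0.68}, {"x": 0, "y": 0, "z": -45, "ax": 0, "ay": 0, "az": 0, "gripper": 0.68}, {"x": 0, "y": 0, "z": -65, "ax": 0, "ay": 0, "az": 0, "gripper": 0.68}, {"x": 0, "y": 0, "z": -85, "ax": 0, "ay": 0, "az": 0, "gripper": 0.68}, {"x": 0, "y": 0, "z": -105, "ax": 0, "ay": 0, "az": 0, "gripper": 0.68}, {"x": 0, "y": 0, "z": -125, "ax": 0, "ay": 0, "az": 0, "gripper": 0.68}, {"x": 0, "y": 0, "z": -140, "ax": 0, "ay": 0, "az": 0, "gripper": 0.68}, {"x": 0, "y": 0, "z": -150, "ax": 0, "ay": 0, "az": 0, "gripper": 0.68}, {"x": 0, "y": 0, "z": -150, "ax": 0, "ay": 0, "az": 0, "gripper": 0.68}]'

```text
time: 9.92
tcp_pos: [461.3, -113.7, 465.0]
ee_rot: [0.686, 0.727, 0.001, 0.006]
wrist_force: [-0.1, -0.3, -0.4]
gripper_width: 0.679
```

```bash
python3 -c "
from h import *
from fit import slot
save('wrist','w8');save('scene','s8');save('top','t8');o=ctrl.get_obs();print(o['time'],o['wrist_force'])
for a in (0,-.02,.05):
  q=[slot(a,27,(sx*21,s*48.6),1.571) for sx in(1,-1) for s in(1,-1)]
  print(a,((proj('s8',q)-[70,60])*3).round(0).tolist())
i=cv2.imread('pics/s8.png')[60:260,70:290]; cv2.imwrite('pics/s8z.png',cv2.resize(i,None,fx=3,fy=3,interpolation=cv2.INTER_CUBIC))
" | tail -4
```

```text
10.0667 [-0.23347765 -0.47710573 -0.12414554]
0 [[314.0, 339.0], [264.0, 280.0], [364.0, 324.0], [311.0, 266.0]]
-0.02 [[314.0, 341.0], [264.0, 284.0], [364.0, 325.0], [311.0, 270.0]]
0.05 [[315.0, 334.0], [264.0, 271.0], [365.0, 319.0], [311.0, 257.0]]
```

View pics/s8z.png

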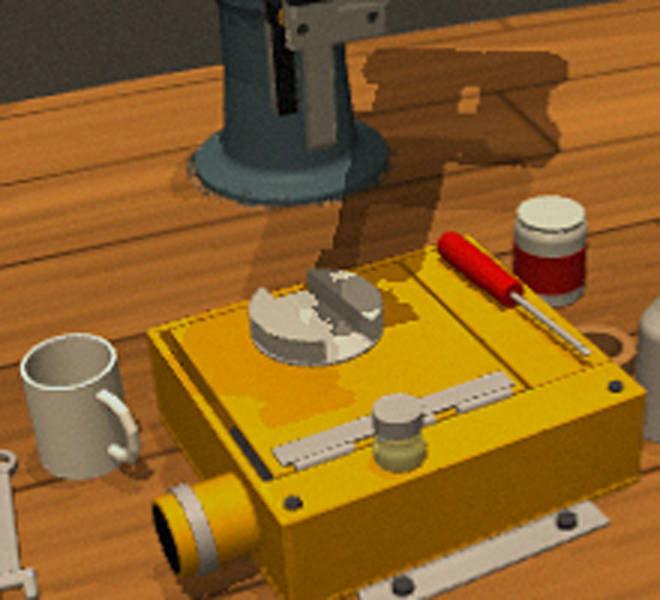

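View pics/w8.png

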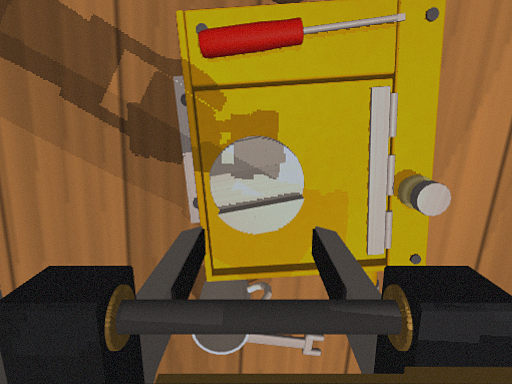

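View pics/t8.png

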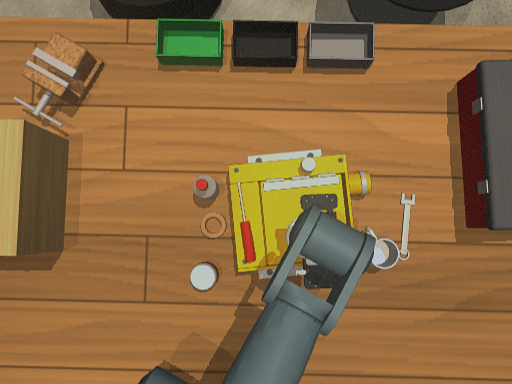

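The hatch stays flush, but in the wrist view the slot wall (220,210)-(302,198) looks a few degrees short of the panel edges. I'll quantify that.

```bash
python3 -c "
from h import *
from fit import slot,hw
i=cv2.imread('pics/w8.png')
cv2.imwrite('pics/w8z.png',cv2.resize(i[120:290,180:440],None,fx=3,fy=3,interpolation=cv2.INTER_CUBIC))
def lab(pts,z):
  P=[atz('w8',p,z) for p in pts]; d=P[1]-P[0]; print(np.round(P,1).tolist(),np.degrees(np.arctan2(d[1],d[0])).round(2))
lab([(192,88),(395,78)],90); lab([(212,272),(385,262)],90); lab([(220,210),(302,198)],114)
for cam in (1.571,1.48,1.4):
  q=[slot(0,27,(sx*21,s*48.6),cam) for sx in(1,-1) for s in(-1,1)]+[slot(0,7,(sx*21,s*48.6),cam) for sx in(1,-1) for s in(-1,1)]
  print(cam,((proj('w8',q)-[180,120])*3).round(0).tolist())
" | tail -6
```

```text
[[389.0, -17.0, 90.0], [601.7, 5.0, 90.0]] 5.91
[[414.3, -228.9, 90.0], [624.1, -204.5, 90.0]] 6.63
[[424.3, -142.3, 114.0], [511.9, -124.1, 114.0]] 11.73
1.571 [[95.0, 266.0], [364.0, 250.0], [83.0, 150.0], [361.0, 134.0], [102.0, 251.0], [357.0, 236.0], [91.0, 142.0], [354.0, 126.0]]
1.48 [[102.0, 277.0], [369.0, 237.0], [80.0, 163.0], [355.0, 122.0], [108.0, 262.0], [361.0, 224.0], [88.0, 154.0], [348.0, 115.0]]
1.4 [[109.0, 286.0], [371.0, 226.0], [78.0, 175.0], [348.0, 112.0], [115.0, 270.0], [364.0, 214.0], [86.0, 165.0], [342.0, 105.0]]
```

View pics/w8z.png

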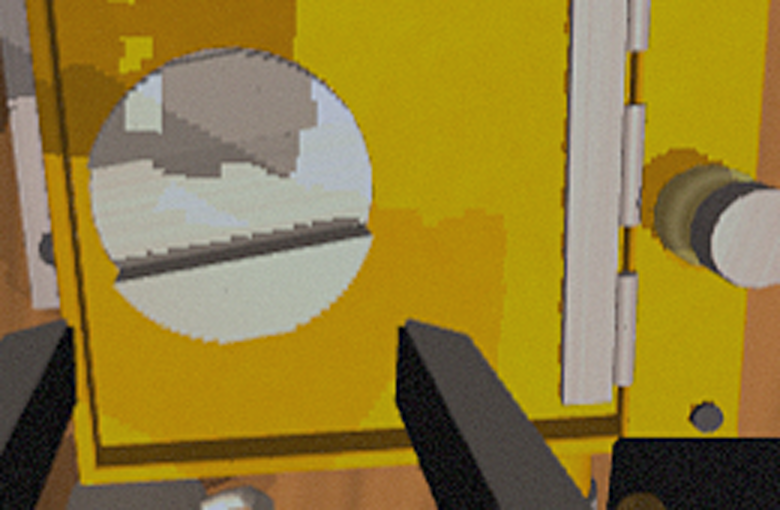

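```bash
python3 -c "
from h import *
from fit import slot
for f,a in (('w6',-.015),('w7',-.013)):
 for cam in (.9,1,1.1,1.2,1.3,1.4,1.5,1.571):
  q=[slot(a,27,(21,s*48.6),cam) for s in(-1,1)]+[slot(a,7,(21,s*48.6),cam) for s in(-1,1)]
  p=proj(f,q); print(f,cam,p.round(0).tolist(), ((p[1]-p[0])[1]/(p[1]-p[0])[0]).round(3))
i=cv2.imread('pics/w7.png')
cv2.imwrite('pics/w7z.png',cv2.resize(i[130:350,150:370],None,fx=3.5,fy=2.7,interpolation=cv2.INTER_CUBIC))
" | grep w
```

```text
w6 0.9 [[200.0, 324.0], [353.0, 246.0], [206.0, 305.0], [344.0, 234.0]] -0.505
w6 1 [[192.0, 319.0], [353.0, 256.0], [199.0, 300.0], [344.0, 242.0]] -0.392
w6 1.1 [[185.0, 313.0], [352.0, 265.0], [193.0, 294.0], [343.0, 250.0]] -0.289
w6 1.2 [[179.0, 306.0], [350.0, 274.0], [187.0, 288.0], [341.0, 258.0]] -0.192
w6 1.3 [[174.0, 299.0], [347.0, 282.0], [182.0, 282.0], [339.0, 266.0]] -0.099
w6 1.4 [[169.0, 292.0], [343.0, 290.0], [178.0, 275.0], [335.0, 274.0]] -0.008
w6 1.5 [[165.0, 284.0], [339.0, 298.0], [174.0, 268.0], [331.0, 281.0]] 0.083
w6 1.571 [[162.0, 278.0], [335.0, 303.0], [172.0, 262.0], [328.0, 285.0]] 0.148
w7 0.9 [[245.0, 338.0], [338.0, 198.0], [246.0, 317.0], [330.0, 190.0]] -1.499
w7 1 [[236.0, 337.0], [343.0, 207.0], [238.0, 316.0], [334.0, 197.0]] -1.212
w7 1.1 [[227.0, 334.0], [347.0, 215.0], [230.0, 314.0], [338.0, 205.0]] -0.992
w7 1.2 [[218.0, 332.0], [350.0, 224.0], [222.0, 311.0], [341.0, 213.0]] -0.814
w7 1.3 [[210.0, 328.0], [352.0, 233.0], [215.0, 308.0], [343.0, 221.0]] -0.665
w7 1.4 [[202.0, 324.0], [354.0, 242.0], [208.0, 304.0], [344.0, 230.0]] -0.536
w7 1.5 [[195.0, 319.0], [354.0, 252.0], [201.0, 299.0], [344.0, 238.0]] -0.421
w7 1.571 [[190.0, 315.0], [353.0, 258.0], [197.0, 296.0], [344.0, 244.0]] -0.346
```

View pics/w7z.png

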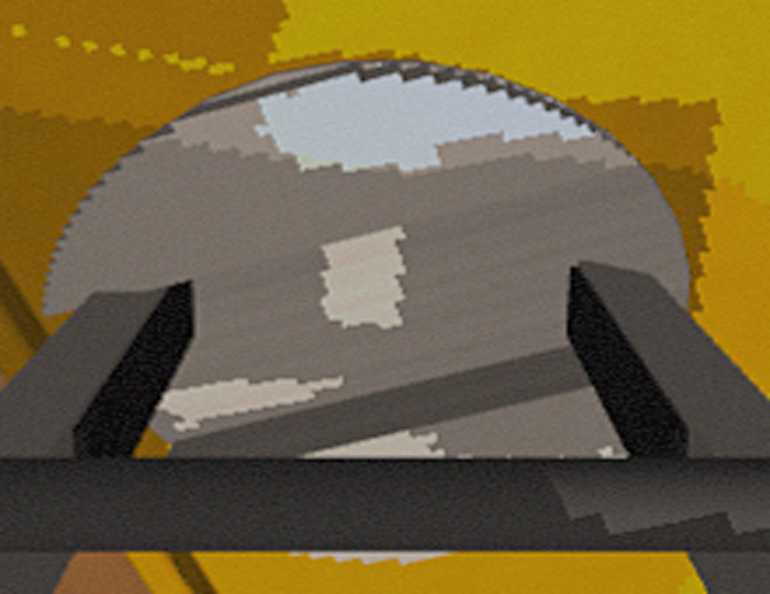

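The w7 picture fits cam ≈ 1.57, so the stop was reached. The fastener now fits about 1.44, so floor friction dragged it back while I was relieving the turn under load. The hatch is still locked. I'll go back in, turn it to the stop again, and this time raise the tips off the floor before backing off.

```bash
python3 go.py 461 -115 102 6
```

```text
t 10.0667 tip [ 461.6 -114.5  262.2] yang 3.3 j [-0.48 -0.23  1.93 -0.    1.43 -0.54] F [-0.2 -0.5 -0.1] T [-0.05 -0.1  -0.01] g 0.682
tool z [ 0.004 -0.005 -1.   ]
shift [ -0.7  -0.5 160.2] rotvec [ 0.2  0.3 -2.7]
```

jog_arm --targets '[{"x": -0.5, "y": -0.5, "z": 15, "ax": 0.2, "ay": 0.3, "az": -2.5, "gripper": 0.68}, {"x": -0.5, "y": -0.5, "z": 40, "ax": 0.2, "ay": 0.3, "az": -2.5, "gripper": 0.68}, {"x": -0.5, "y": -0.5, "z": 65, "ax": 0.2, "ay": 0.3, "az": -2.5, "gripper": 0.68}, {"x": -0.5, "y": -0.5, "z": 90, "ax": 0.2, "ay": 0.3, "az": -2.5, "gripper": 0.68}, {"x": -0.5, "y": -0.5, "z": 110, "ax": 0.2, "ay": 0.3, "az": -2.5, "gripper": 0.68}, {"x": -0.5, "y": -0.5, "z": 125, "ax": 0.2, "ay": 0.3, "az": -2.5, "gripper": 0.68}, {"x": -0.5, "y": -0.5, "z": 138, "ax": 0.2, "ay": 0.3, "az": -2.5, "gripper": 0.68}, {"x": -0.5, "y": -0.5, "z": 148, "ax": 0.2, "ay": 0.3, "az": -2.5, "gripper": 0.68}, {"x": -0.5, "y": -0.5, "z": 156, "ax": 0.2, "ay": 0.3, "az": -2.5, "gripper": 0.68}, {"x": -0.5, "y": -0.5, "z": 160, "ax": 0.2, "ay": 0.3, "az": -2.5, "gripper": 0.68}]'

```text
time: 10.9
tcp_pos: [460.6, -114.6, 299.5]
ee_rot: [0.67, 0.742, -0.0, -0.001]
wrist_force: [-0.6, 0.2, 0.2]
gripper_width: 0.677
```

```bash
python3 go.py 461 -115 93 -11
```

```text
t 10.9 tip [ 460.1 -114.3  100.5] yang 5.8 j [-0.48 -0.04  2.08  0.    1.11 -0.58] F [-0.6  0.2  0.2] T [-0.05 -0.08 -0.01] g 0.677
tool z [-0.002  0.001 -1.   ]
shift [-0.5  0.4  7.5] rotvec [-0.1 -0.1 16.8]
```

jog_arm --targets '[{"x": -0.5, "y": 0.5, "z": 3, "ax": 0, "ay": 0, "az": 0, "gripper": 0.68}, {"x": -0.5, "y": 0.5, "z": 6, "ax": 0, "ay": 0, "az": 0, "gripper": 0.68}, {"x": -0.5, "y": 0.5, "z": 8, "ax": 0, "ay": 0, "az": 2, "gripper": 0.68}, {"x": -0.5, "y": 0.5, "z": 8, "ax": 0, "ay": 0, "az": 5, "gripper": 0.68}, {"x": -0.5, "y": 0.5, "z": 8, "ax": 0, "ay": 0, "az": 8, "gripper": 0.68}, {"x": -0.5, "y": 0.5, "z": 8, "ax": 0, "ay": 0, "az": 11, "gripper": 0.68}, {"x": -0.5, "y": 0.5, "z": 8, "ax": 0, "ay": 0, "az": 13, "gripper": 0.68}, {"x": -0.5, "y": 0.5, "z": 8, "ax": 0, "ay": 0, "az": 15, "gripper": 0.68}, {"x": -0.5, "y": 0.5, "z": 8, "ax": 0, "ay": 0, "az": 16, "gripper": 0.68}, {"x": -0.5, "y": 0.5, "z": 8, "ax": 0, "ay": 0, "az": 16, "gripper": 0.68}]'

```text
time: 11.73
tcp_pos: [462.0, -115.2, 293.5]
ee_rot: [0.766, 0.643, 0.0, 0.0]
wrist_force: [0.7, 1.4, 5.6]
gripper_width: 0.682
```

```bash
python3 go.py 461 -115 93 -11
```

```text
t 11.7333 tip [ 462.1 -115.4   94.5] yang -10.0 j [-0.48 -0.03  2.08 -0.    1.1  -0.31] F [0.7 1.4 5.6] T [ 0.15 -0.08  0.94] g 0.682
tool z [ 0.001 -0.001 -1.   ]
shift [ 0.1 -1.   1.5] rotvec [0. 0. 1.]
```

jog_arm --targets '[{"x": 0, "y": 0, "z": 0, "ax": 0, "ay": 0, "az": 1, "gripper": 0.68}, {"x": 0, "y": 0, "z": 0, "ax": 0, "ay": 0, "az": 2, "gripper": 0.68}, {"x": 0, "y": 0, "z": 0, "ax": 0, "ay": 0, "az": 2.5, "gripper": 0.68}, {"x": 0, "y": 0, "z": 0, "ax": 0, "ay": 0, "az": 2.5, "gripper": 0.68}, {"x": 0, "y": 0, "z": 0, "ax": 0, "ay": 0, "az": 1.5, "gripper": 0.68}, {"x": 0, "y": 0, "z": -1, "ax": 0, "ay": 0, "az": 0.5, "gripper": 0.68}, {"x": 0, "y": 0, "z": -3, "ax": 0, "ay": 0, "az": 0.5, "gripper": 0.68}, {"x": 0, "y": 0, "z": -5, "ax": 0, "ay": 0, "az": 0.5, "gripper": 0.68}, {"x": 0, "y": 0, "z": -7, "ax": 0, "ay": 0, "az": 0.5, "gripper": 0.68}, {"x": 0, "y": 0, "z": -7, "ax": 0, "ay": 0, "az": 0.5, "gripper": 0.68}]'

```text
time: 12.57
tcp_pos: [460.5, -115.3, 298.2]
ee_rot: [0.77, 0.638, -0.002, -0.002]
wrist_force: [-3.9, -3.4, -13.5]
gripper_width: 0.677
```

```bash
python3 go.py 461 -115 93 -5
```

```text
t 12.5667 tip [ 459.5 -115.1   99.2] yang -10.8 j [-0.48 -0.04  2.08 -0.    1.11 -0.3 ] F [ -3.9  -3.4 -13.5] T [-0.85  0.53  0.75] g 0.677
tool z [-0.005  0.001 -1.   ]
shift [0.4 0.4 6.1] rotvec [-0.3 -0.  -5.8]
```

jog_arm --targets '[{"x": 0.5, "y": 0.5, "z": 1, "ax": 0, "ay": 0, "az": -1, "gripper": 0.68}, {"x": 0.5, "y": 0.5, "z": 1, "ax": 0, "ay": 0, "az": -2, "gripper": 0.68}, {"x": 0.5, "y": 0.5, "z": 0, "ax": 0, "ay": 0, "az": -4, "gripper": 0.68}, {"x": 0.5, "y": 0.5, "z": 0, "ax": 0, "ay": 0, "az": -7, "gripper": 0.68}, {"x": 0.5, "y": 0.5, "z": 0, "ax": 0, "ay": 0, "az": -10, "gripper": 0.68}, {"x": 0.5, "y": 0.5, "z": -2, "ax": 0, "ay": 0, "az": -12, "gripper": 0.68}, {"x": 0.5, "y": 0.5, "z": -6, "ax": 0, "ay": 0, "az": -12, "gripper": 0.68}, {"x": 0.5, "y": 0.5, "z": -12, "ax": 0, "ay": 0, "az": -12, "gripper": 0.68}, {"x": 0.5, "y": 0.5, "z": -20, "ax": 0, "ay": 0, "az": -12, "gripper": 0.68}, {"x": 0.5, "y": 0.5, "z": -30, "ax": 0, "ay": 0, "az": -12, "gripper": 0.68}]'

```text
time: 13.4
tcp_pos: [461.5, -115.0, 329.4]
ee_rot: [0.7, 0.714, -0.001, -0.002]
wrist_force: [-0.6, 0.0, -1.0]
gripper_width: 0.68
```

jog_arm --targets '[{"x": 0, "y": 0, "z": -15, "ax": 0, "ay": 0, "az": 0, "gripper": 0.68}, {"x": 0, "y": 0, "z": -30, "ax": 0, "ay": 0, "az": 0, "gripper": 0.68}, {"x": 0, "y": 0, "z": -45, "ax": 0, "ay": 0, "az": 0, "gripper": 0.68}, {"x": 0, "y": 0, "z": -60, "ax": 0, "ay": 0, "az": 0, "gripper": 0.68}, {"x": 0, "y": 0, "z": -75, "ax": 0, "ay": 0, "az": 0, "gripper": 0.68}, {"x": 0, "y": 0, "z": -90, "ax": 0, "ay": 0, "az": 0, "gripper": 0.68}, {"x": 0, "y": 0, "z": -105, "ax": 0, "ay": 0, "az": 0, "gripper": 0.68}, {"x": 0, "y": 0, "z": -120, "ax": 0, "ay": 0, "az": 0, "gripper": 0.68}, {"x": 0, "y": 0, "z": -130, "ax": 0, "ay": 0, "az": 0, "gripper": 0.68}, {"x": 0, "y": 0, "z": -130, "ax": 0, "ay": 0, "az": 0, "gripper": 0.68}]'

```text
time: 14.23
tcp_pos: [462.3, -115.3, 462.9]
ee_rot: [0.7, 0.714, 0.0, 0.001]
wrist_force: [-1.1, -0.2, -0.3]
gripper_width: 0.68
```

```bash
python3 go.py 461 -115 93 -5; python3 -c "
from h import *
from fit import slot
save('wrist','w9');save('scene','s9')
i=cv2.imread('pics/w9.png')
cv2.imwrite('pics/w9z.png',cv2.resize(i[120:290,180:440],None,fx=3,fy=3,interpolation=cv2.INTER_CUBIC))
i=cv2.imread('pics/s9.png')[60:260,70:290]; cv2.imwrite('pics/s9z.png',cv2.resize(i,None,fx=3,fy=3,interpolation=cv2.INTER_CUBIC))
for cam in (1.571,1.5,1.45):
  q=[slot(0,27,(21,s*48.6),cam) for s in(-1,1)]+[slot(0,7,(21,s*48.6),cam) for s in(-1,1)]
  print(cam,((proj('w9',q)-[180,120])*3).round(0).tolist())
" | tail -3
```

```text
t 14.2333 tip [ 462.5 -115.4  263.9] yang 1.1 j [-0.48 -0.22  1.92 -0.    1.44 -0.5 ] F [-1.1 -0.2 -0.3] T [-0.02 -0.08  0.02] g 0.68
tool z [ 0.001 -0.001 -1.   ]
shift [  0.4  -1.5 170.9] rotvec [0.1 0.  6.1]
1.571 [[102.0, 274.0], [372.0, 249.0], [109.0, 260.0], [365.0, 236.0]]
1.5 [[107.0, 283.0], [375.0, 240.0], [114.0, 268.0], [368.0, 227.0]]
1.45 [[112.0, 289.0], [377.0, 232.0], [118.0, 273.0], [369.0, 220.0]]
```

View pics/w9z.png

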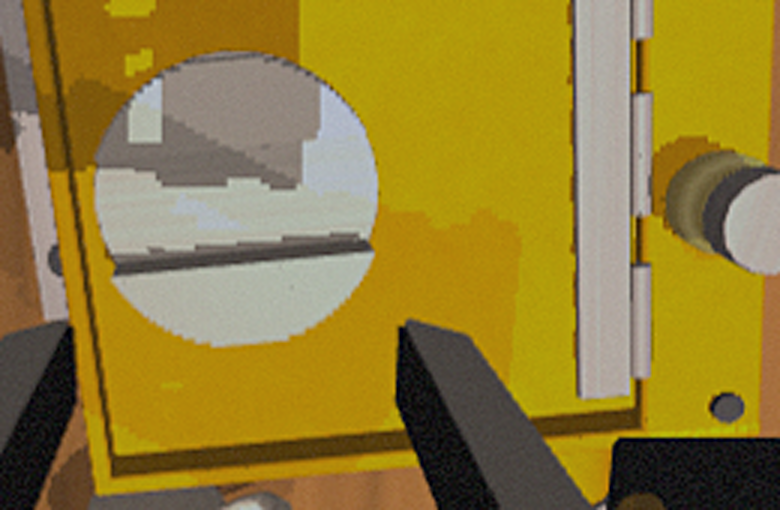

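View pics/s9z.png

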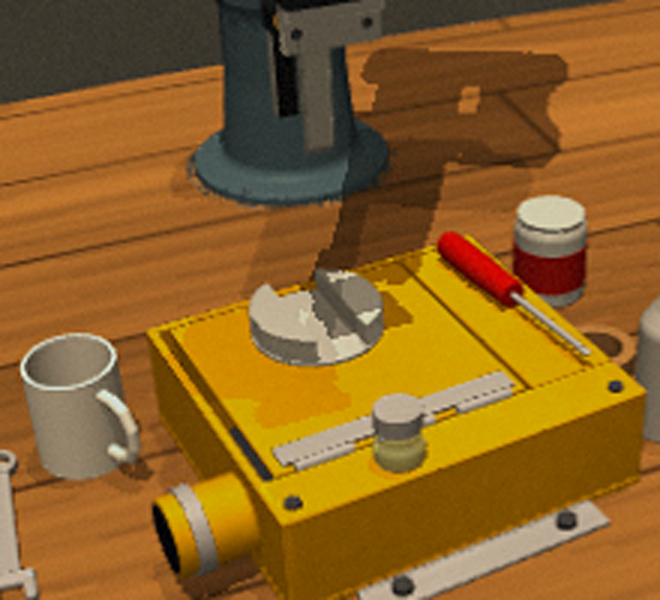

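The slot wall edge now runs (113,276)-(372,251), slope -0.097. That matches the prediction for 1.571, which is -0.093, so the fastener is at its stop. The hatch is flush, the robot is clear and nothing else has moved, so I'll hand in.

```bash
python3 -c "
from workcell import job_done
print(job_done())"
```

```text
the job is handed in; nothing more can be done
None
```

The hatch is closed and locked, and I handed the job in at about 14 s on the robot's clock. With the gripper's two fingertips in the slot, I pushed the hatch about 3 mm below flush, by my estimate. I then turned the fastener clockwise while holding the hatch down until it hit its solid stop, where the wrist moment jumped to 7.6 N m.

**One correction:** when I backed off the first time, friction on the slot floor dragged the fastener back to about 1.44 rad. The hatch stayed locked. I went back in, turned the fastener to the stop again and raised the tips off the floor before backing off. On that lift, friction on the slot walls pulled upward on the locked hatch with about 13.5 N. I eased the turn, and the pull was gone once the tips were out.

**Last checks:**
- **Fastener:** the slot edge slope in the wrist picture is -0.097, against -0.093 predicted for 1.571 rad.
- **Hatch:** it looks flush in the scene view after release.
- **Robot:** the tips are about 170 mm above the slot floor, with wrist force about zero.
- **Bystanders:** the mug, tin, screwdriver and jar look unmoved in the last scene view. The sprayer, tape and wrench are only partly in that view. They looked unmoved in the top view taken before the correction, and I took no top view after it.

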